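Push the marked label plate out over the end of the unloading ledge

TASK

Push the long label plate along its lane on the raised ledge until about a third of its length (some 40 mm) sticks out past the ledge's open end, so that the next person can get a thumb under its edge. Only slide it with the fingertips, do not lift it, and leave it lying flat and still on the ledge. Do not disturb the short plate in the other lane or the nut, collar and mouse standing around.

Things in the scene. Friction and masses are not known exactly. Their poses are not given: they have to be found in the camera images.
- ledge: Fixed raised ledge, all dark metal with a perforated top: 168 mm wide (x), 320 long (y), sliding surface 60 mm above the bench. Origin: centre of its underside, z up. Two lanes along y, each 72 mm wide, centre lines x = -40 and +40 mm. Its -y end is closed by a 10 mm thick stop bar 16 mm high; its +y end is open and points roughly to the robot's left. Place and yaw vary.
- ledge_end (a point): Point on the ledge's open end: y = +160 mm in the ledge's frame, x = 0, level with the sliding surface. Axes as the ledge's; y points out over the end. The lanes are bordered by low pale metal strips, 8 mm wide and 10 mm high above the sliding surface, running the full length at x = -80, 0 and +80 mm.
- label: Long bare aluminium label plate, loose: 120 mm long (its y), 60 wide (its x), 6 thick, 80 to 170 g, a dark 9 mm hole mark near each end. Lies flat, lengthwise in either lane, skewed a few degrees at most, at least 55 mm of free lane between it and the stop bar. Origin: centre of its underside; y axis points to the open end. Slides freely, stays where it is left.
- label_front (a point): Middle of the label plate's leading short edge (towards the open end), half-way up: y = +60 mm, z = +3 mm in the plate's frame.
- spare: The short plate, loose: bare aluminium, 70 mm long (y) by 60 mm wide (x), 6 mm thick, no holes; lies flat in the other lane. Leave alone. Origin: centre of its underside.
- hex_nut: Large steel hex nut lying flat on the bench, 50 mm across flats, 35 mm high. Leave alone. Origin: centre of its underside.
- collar: Round steel collar lying flat on the bench, 56 mm outside, 36 mm bore, 30 mm high. Leave alone. Origin: centre of its underside.
- mouse: Black computer mouse on the bench, 60 x 100 mm, 33 mm high. Leave alone. Origin: centre of its underside.
Mind the look-alikes: they are no part of the job. What is shaped like the label but orange or purple is not meant.

How it is judged:
At the end, for the whole second after the job is handed in: The label plate lies flat and still in its lane (tilt under 3 degrees, in line with the lane within 11 degrees), its leading edge 28 to 52 mm past the ledge's open end (y of label_front in the frame of ledge_end between 0.028 and 0.052 m and z of label in the frame of ledge between 0.057 and 0.063 m and angle between label's own z axis and vertical below 0.05 rad and angle between the y axis of label and the y axis of ledge, either way round below 0.2 rad and linear speed of label below 0.01 m/s); the robot touches nothing.
It fails at once if the label plate is lifted (more than 15 mm above the ledge) (z of label in the frame of ledge above 0.075 m).
It fails at once if the label plate falls off or is tipped up (z of label in the frame of ledge below 0.04 m or angle between label's own z axis and vertical above 0.35 rad).
It fails at once if the short plate is moved more than 10 mm (distance of spare from where it was at the start of the episode above 0.01 m).
It fails at once if the nut, collar or mouse is moved more than 15 mm (distance of any of hex_nut, collar, mouse from where it was at the start of the episode above 0.015 m).
It also fails if it takes over 48 s, if anything falls off the work surface, if the arm or the gripper's body presses on something with over 40 N, if the wrist force passes 120 N, or if a joint passes its speed limit or range.

ROBOT

A 7-joint arm with a two-finger parallel gripper is mounted at the origin on the work surface. World frame = base frame: x ahead of the robot, y to its left, z up, the work surface at z = 0. Lengths are in m, angles in rad, forces in N, time in s.
With the tool pointing down it reaches from about 0.4 to 0.85 m from the base axis. Payload 10.4 kg.
Tool frame: the origin (TCP) lies at the very end of the fingers, on their centre line; the grasp point (between the pads) lies 19 mm behind it (grasp_offset is the distance from the TCP to the grasp point, in m); z points along the fingers, y is the line along which they close (so a half turn about z gives the same grasp; the last joint's range is limited). The gripper opens to 85 mm and grips with 20 to 120 N. Pads are 22 mm wide; open, the fingers measure 114 mm over their backs; the gripper's body (76 mm by 85 mm) begins 54 mm behind the grasp point. The pads swing forward as they close: fully open they stand 13 mm farther back than shut.
Start: joints at [1.222, 0.332, -0.065, 1.46, 0.022, 1.35, -0.088], TCP at [0.2, -0.592, 0.231] pointing down, gripper open.
Joint ranges: [-2.6, 2.6], [-0.5, 2.12], [-1.47, 1.34], [0.16, 2.42], [-1.27, 4.41], [0.06, 2.06], [-2.6, 2.6]. Speed limits (rad/s): [2.22, 2.22, 2.79, 2.79, 3.14, 3.14, 3.14].

INTERFACE

Orientations are given as a unit quaternion [x, y, z, w].
In Python, from workcell import * gives the robot as it stands.
- The arm moves only by the tool jog_arm, never from a script. Its argument "plan" is a list of rows, each a list of 3 entries, a list of its own where there are three numbers: the turn, a rotation vector about the tool's x, y, z in rad, then the shift along the tool's x, y, z in m, then the finger opening in m, from 0 to 0.0854. A call has 1 to 8 rows; each row is the pose to reach, as a shift and turn from the pose commanded when the call began, along the tool's axes at that moment; what a row does not reach only later rows make up. A row lasts 1/12 s, in which the tool goes at most 41.7 mm and 7.16 degrees, less where a joint would pass 70% of its speed; a pose out of reach is approached as far as the arm can. A call with a gripper value outside its range is refused whole. The fingers move at their own pace and stop on an object; "force" is the grip in N (left out, the last holds). Time passes only in rows, so rows that repeat a pose let the fingers close. It gives the time, the measured TCP pose, the force, the opening and the grip force at its end, in the units of the state.
- get_obs(): the state, without advancing time (a new reading comes with each control period).
- camera(name): name is "scene" or "top" or "wrist"; returns a dict with "img" (400x640x3 uint8, red, green, blue), "mtx" (3x3 intrinsics, pixels), "extrinsics" (4x4, takes a point from camera to world coordinates). Camera axes: x right, y down, z forward; pixel columns grow to the right and rows downward; lengths in m; the calibration is good to about 2 mm. A picture is of the moment at which its call begins. There is no depth.
- hand_in(): hands the job in; it is judged then, once.
The state is a dict: "clock": time; "joint_pos": joint angles; "joint_velocities": joint speeds; "tau": joint torques, N m; "position": TCP position; "ee_rot": TCP orientation; "ft_force": force on the tool from outside, world axes, zero at the start; "torque": the same for the moment, N m; "grip_width": opening from 0.0 (shut) to 1.0 (fully open); "grasp_force": force on a finger pad.
Only numpy, scipy, OpenCV 4.12 (cv2) and the standard library are available. Lean on these libraries where they do the work, as an engineer would, in place of code of your own. Each camera call takes 0.05 s, during which the arm holds its last target. There are 200 camera calls.

## Working session

There is one attempt and no reset: what is moved stays moved. The work goes in short steps, Python scripts to look and compute and a tool call to move; the robot and the scene stay as the last step left them, time stands still between calls to the robot, and variables do not carry over. Pictures are saved under pics/ and viewed, at most 10 in all, crops included, and the job is handed in when it is done.

Besides the shell and the picture viewer there is one more tool, called after "Request:" in YAML: its name, and indented under it one key for each argument. jog_arm: Moves the arm, as the interface text tells. Its arguments: {"type":"object","properties":{"plan":{"type":"array"},"force":{"type":"number"}},"required":["plan"]}

```bash
mkdir -p pics; python3 - <<'E'
from workcell import *
import cv2,numpy as np
for n in ("top","scene"):
    c=camera(n); cv2.imwrite(f"pics/{n}0.png",c["img"][:,:,::-1]); print(n,c["mtx"].round(1).tolist(),c["extrinsics"].round(4).tolist())
o=get_obs(); print(o)
E
```

```text
top [[473.7, 0.0, 320.6], [0.0, 473.7, 204.1], [0.0, 0.0, 1.0]] [[0.0048, -0.9891, 0.1472, 0.3798], [-1.0, -0.0038, 0.0071, -0.0148], [-0.0064, -0.1472, -0.9891, 1.0607], [0.0, 0.0, 0.0, 1.0]]
scene [[392.2, 0.0, 321.6], [0.0, 392.2, 200.8], [0.0, 0.0, 1.0]] [[-0.7846, 0.3942, -0.4785, 1.0355], [0.62, 0.4908, -0.6122, 0.6161], [-0.0065, -0.777, -0.6295, 0.7072], [0.0, 0.0, 0.0, 1.0]]
{'clock': 0.1, 'joint_pos': array([ 1.22241195,  0.3328111 , -0.06467866,  1.46087467,  0.02159836,
        1.34989525, -0.08852957]), 'joint_velocities': array([ 2.65371597e-04,  6.37893094e-05,  1.88706308e-03, -1.27618176e-03,
       -1.91153747e-04,  1.15087618e-03,  1.46718523e-03]), 'tau': array([ 1.39382078e-03, -6.26741838e+01,  4.92923276e-02, -3.92429388e+01,
        1.63727609e-02,  6.99176540e-03, -1.90534854e-05]), 'position': array([ 0.19990808, -0.59180574,  0.23058564]), 'ee_rot': array([ 9.86764646e-01,  1.62157689e-01, -1.36457969e-04, -6.32031686e-04]), 'ft_force': array([-0.13861755,  0.51219864,  0.66039953]), 'torque': array([ 0.01597514,  0.02832663, -0.00957365]), 'grasp_force': 0.0, 'grip_width': 1.001264878506469}
```

View pics/top0.png

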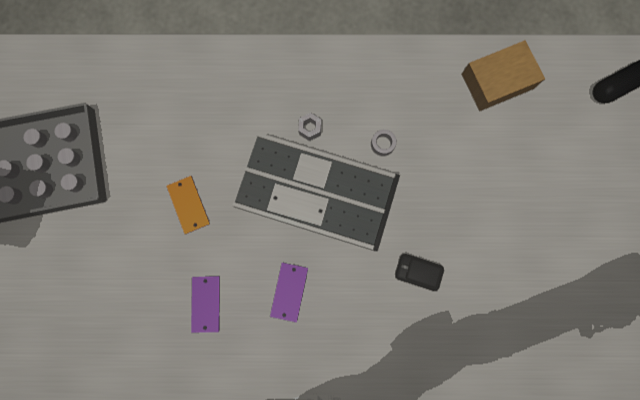

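View pics/scene0.png

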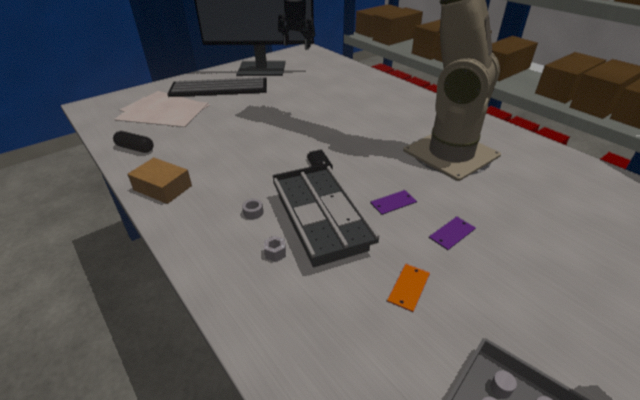

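The top view shows the long label, with hole marks at about (275,197) and (320,211), in the lane nearer the robot. The short plate is at (312,169) in the other lane. The open end is on the left, and the stop bar is on the right at about x=390. I'll zoom in for pixel accuracy.

```bash
python3 - <<'E'
import cv2
i=cv2.imread("pics/top0.png")[125:255,225:405]
cv2.imwrite("pics/crop.png",cv2.resize(i,None,fx=4.4,fy=4.4,interpolation=cv2.INTER_CUBIC))
E
```

```text
(no output)
```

View pics/crop.png

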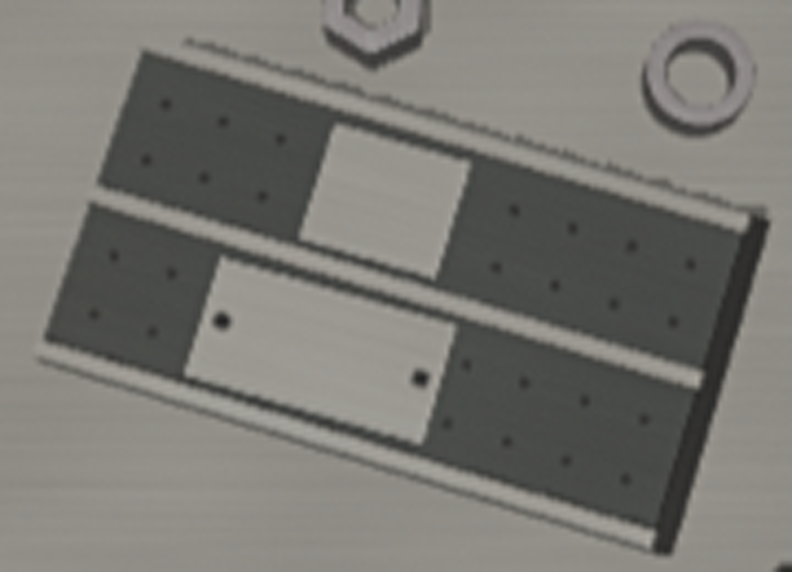

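The crop shows the label corners at about (220,258), (456,324), (423,444) and (184,377). The open-end strip tips are near (143,52), (91,194) and (39,350), and the outer bar corners near (768,215) and (670,554).

```bash
cat > h.py <<'E'
import numpy as np
from scipy.optimize import least_squares
from scipy.spatial.transform import Rotation as R
def project(c,P):
    E=np.array(c["extrinsics"]);p=(np.asarray(P)-E[:3,3])@E[:3,:3]
    q=p@np.array(c["mtx"]).T
    return q[:,:2]/q[:,2:]
def place(v,L): # v=x,y,yaw
    L=np.asarray(L,float);Rz=R.from_euler('z',v[2]).as_matrix()
    return L@Rz.T+[v[0],v[1],0]
def fit(c,L,px,v0=(.45,.05,0)):
    r=least_squares(lambda v:(project(c,place(v,L))-px).ravel(),v0)
    return r.x,np.sqrt((r.fun**2).mean())
E
python3 - <<'E'
from h import *
from workcell import *
c=camera("top"); f=lambda a:(np.array(a)+.5)/4.4-.5+[225,125]
LL=[(.08,.16,.07),(0,.16,.07),(-.08,.16,.07),(.084,-.16,.076),(-.084,-.16,.076)]
led,e=fit(c,LL,f([(143,52),(91,194),(39,350),(768,215),(670,554)])); print("ledge",led,e)
LB=[(.03,.06,.066),(.03,-.06,.066),(-.03,-.06,.066),(-.03,.06,.066)]
lab,e=fit(c,LB,f([(220,258),(456,324),(423,444),(184,377)])); print("label",lab,e)
Ri=R.from_euler('z',-led[2]).as_matrix()
rel=Ri@[lab[0]-led[0],lab[1]-led[1],0]; print("label in ledge",rel,lab[2]-led[2])
front=Ri@(place(lab,[(0,.06,0)])[0]-[led[0],led[1],0]); print("front past end",front[1]-.16)
for n,p in (("behind hi",(-.04,rel[1]-.085,.15)),("nut etc",(0,0,0))): print(n,place(led,[p])[0])
o=get_obs(); print(R.from_quat(o["ee_rot"]).as_matrix().round(3))
import numpy as np
print(project(c,[o["position"]]))
E
```

```text
ledge [ 0.55605909  0.00187699 -0.29147662] 0.9059593895237601
label [ 0.52718003  0.04150383 -0.27047414] 0.14276967796297624
label in ledge [-0.0390484   0.02965652  0.        ] 0.021002479022438958
front past end -0.07035671518073021
behind hi [ 0.50184239 -0.03963746  0.15      ]
nut etc [0.55605909 0.00187699 0.        ]
[[ 0.947  0.32  -0.   ]
 [ 0.32  -0.947  0.001]
 [-0.    -0.001 -1.   ]]
[[669.15688243 385.19883806]]
```

Request:
jog_arm:
  plan:
    - [[0,0,-0.12],[0.03,-0.03,0],0]
    - [[0,0,-0.24],[0.06,-0.06,0],0]
    - [[0,0,-0.36],[0.09,-0.09,0],0]
    - [[0,0,-0.48],[0.12,-0.12,0],0]
    - [[0,0,-0.6],[0.15,-0.14,0],0]
    - [[0,0,-0.72],[0.18,-0.16,0],0]
    - [[0,0,-0.84],[0.2,-0.18,0],0]
    - [[0,0,-0.953],[0.22,-0.2,0],0]

```text
clock: 0.82
position: [0.3453, -0.3304, 0.2312]
ee_rot: [0.8, 0.6, -0.0, -0.0]
ft_force: [-0.1, -0.1, -0.2]
grip_width: 0.006
grasp_force: 0.0
```

```bash
cat >> h.py <<'E'
LED=np.array([0.55606,0.00188,-0.29148])
def goto(o,p): # ledge-frame target -> tool shift, turn
    T=R.from_quat(o["ee_rot"]); d=place(LED,[p])[0]-o["position"]
    x=np.array([-np.sin(LED[2]),np.cos(LED[2]),0]);y=np.array([np.cos(LED[2]),np.sin(LED[2]),0])
    G=R.from_matrix(np.c_[x,y,[0,0,-1]])
    inl=R.from_euler('z',-LED[2]).apply(o["position"]-[LED[0],LED[1],0])
    return "shift",T.inv().apply(d).round(4),"turn",(T.inv()*G).as_rotvec().round(3),"now in ledge",inl.round(4),"F",o["ft_force"].round(1),"t",o["clock"],o["grip_width"]
E
python3 -c "
from h import *
from workcell import *
print(goto(get_obs(),(-.039,-.08,.15)))"
```

```text
('shift', array([0.2983, 0.0695, 0.0812]), 'turn', array([-0.   ,  0.   ,  0.007]), 'now in ledge', array([-0.1064, -0.3788,  0.2312]), 'F', array([-0.1, -0.1, -0.2]), 't', 0.8167, 0.005581486305292986)
```

Request:
jog_arm:
  plan:
    - [[0,0,0.007],[0.038,0.01,0],0]
    - [[0,0,0.007],[0.075,0.02,0.01],0]
    - [[0,0,0.007],[0.112,0.03,0.02],0]
    - [[0,0,0.007],[0.15,0.04,0.03],0]
    - [[0,0,0.007],[0.188,0.05,0.04],0]
    - [[0,0,0.007],[0.225,0.06,0.06],0]
    - [[0,0,0.007],[0.26,0.067,0.07],0]
    - [[0,0,0.007],[0.29,0.069,0.081],0]

```text
clock: 1.48
position: [0.495, -0.0718, 0.1496]
ee_rot: [0.804, 0.594, 0.0, -0.0]
ft_force: [0.4, 0.4, -0.1]
grip_width: -0.003
grasp_force: 0.0
```

Request:
jog_arm:
  plan:
    - [[0,0,0],[0,0,0],0]
    - [[0,0,0],[0,0,0],0]
    - [[0,0,0],[0,0,0],0]

```text
clock: 1.73
position: [0.4938, -0.0749, 0.1502]
ee_rot: [0.805, 0.594, -0.0, -0.0]
ft_force: [-0.4, -0.2, 0.5]
grip_width: 0.004
grasp_force: 0.0
```

```bash
python3 -c "
from h import *
from workcell import *
import cv2
print(goto(get_obs(),(-.039,-.075,.0625)))
c=camera('wrist');cv2.imwrite('pics/w1.png',c['img'][:,:,::-1])
for n,P in (('open end strips',[(.08,.16,.07),(0,.16,.07),(-.08,.16,.07)]),('barinner',[(0.0,-.15,.07),(-.076,-.15,.07)])): print(n,project(c,place(LED,P)).round(0).tolist())
LB=[(.03,.06,.066),(.03,-.06,.066),(-.03,-.06,.066),(-.03,.06,.066)]
print(project(c,place([.5272,.0415,-.2705],LB)).round(0).tolist())
"
```

```text
('shift', array([ 0.0164, -0.0016,  0.0877]), 'turn', array([-0.   ,  0.   , -0.008]), 'now in ledge', array([-0.0375, -0.0914,  0.1502]), 'F', array([-0.4, -0.2,  0.5]), 't', 1.7333, 0.0038983437611013086)
open end strips [[548.0, -267.0], [389.0, -265.0], [230.0, -263.0]]
barinner [[365.0, 272.0], [271.0, 273.0]]
[[362.0, -90.0], [359.0, 120.0], [274.0, 123.0], [259.0, -86.0]]
```

View pics/w1.png

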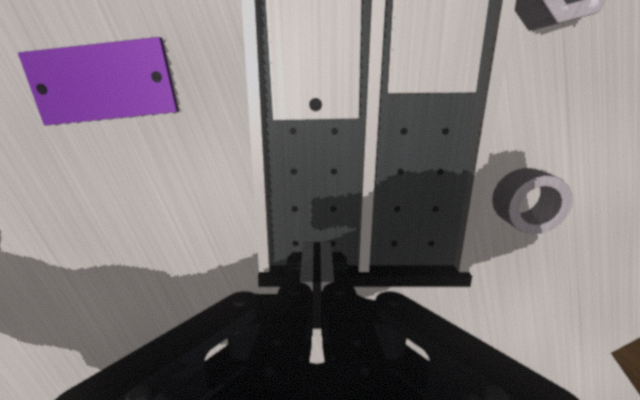

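The wrist view has the label's rear edge at row 120, columns 273–359, which matches the prediction. The closed fingertips sit in the label's lane, clear of the stop bar at row 272. Next I'll descend behind the plate.

Request:
jog_arm:
  plan:
    - [[0,0,-0.008],[0.016,-0.0016,0.02],0]
    - [[0,0,-0.008],[0.016,-0.0016,0.04],0]
    - [[0,0,-0.008],[0.016,-0.0016,0.06],0]
    - [[0,0,-0.008],[0.016,-0.0016,0.072],0]
    - [[0,0,-0.008],[0.016,-0.0016,0.08],0]
    - [[0,0,-0.008],[0.016,-0.0016,0.085],0]
    - [[0,0,-0.008],[0.016,-0.0016,0.0875],0]
    - [[0,0,-0.008],[0.016,-0.0016,0.0875],0]

```text
clock: 2.45
position: [0.4974, -0.059, 0.063]
ee_rot: [0.802, 0.597, 0.0, 0.0]
ft_force: [-0.7, 0.1, -0.1]
grip_width: 0.005
grasp_force: 0.0
```

```bash
python3 -c "
from h import *
from workcell import *
print(goto(get_obs(),(-.039,.02,.0625)))"
```

```text
('shift', array([ 0.0951, -0.0003,  0.0005]), 'turn', array([ 0.,  0., -0.]), 'now in ledge', array([-0.0387, -0.0751,  0.063 ]), 'F', array([-0.7,  0.1, -0.1]), 't', 2.45, 0.005227793844628704)
```

Request:
jog_arm:
  plan:
    - [[0,0,0],[0.008,0,0.0005],0]
    - [[0,0,0],[0.016,0,0.0005],0]
    - [[0,0,0],[0.022,0,0.0005],0]
    - [[0,0,0],[0.026,0,0.0005],0]
    - [[0,0,0],[0.03,0,0.0005],0]
    - [[0,0,0],[0.034,0,0.0005],0]
    - [[0,0,0],[0.038,0,0.0005],0]
    - [[0,0,0],[0.042,0,0.0005],0]

```text
clock: 3.12
position: [0.5094, -0.0184, 0.0624]
ee_rot: [0.802, 0.597, -0.0, 0.0]
ft_force: [-0.6, -1.1, 1.1]
grip_width: -0.001
grasp_force: 0.7
```

Request:
jog_arm:
  plan:
    - [[0,0,0],[0.004,0,0],0]
    - [[0,0,0],[0.008,0,0],0]
    - [[0,0,0],[0.012,0,0],0]
    - [[0,0,0],[0.016,0,0],0]
    - [[0,0,0],[0.02,0,0],0]
    - [[0,0,0],[0.024,0,0],0]
    - [[0,0,0],[0.028,0,0],0]
    - [[0,0,0],[0.03,0,0],0]

```text
clock: 3.78
position: [0.518, 0.0112, 0.0623]
ee_rot: [0.802, 0.597, 0.0, -0.0]
ft_force: [-0.3, -1.1, 1.4]
grip_width: 0.004
grasp_force: 0.6
```

```bash
python3 -c "
from h import *
from workcell import *
import cv2
print(goto(get_obs(),(-.039,.069,.0625)))
c=camera('top');cv2.imwrite('pics/t2.png',cv2.resize(c['img'][125:255,225:405,::-1],None,fx=4.4,fy=4.4,interpolation=cv2.INTER_CUBIC))"
```

```text
('shift', array([ 0.0711,  0.0002, -0.0002]), 'turn', array([ 0.   , -0.   ,  0.001]), 'now in ledge', array([-0.0391, -0.0021,  0.0623]), 'F', array([-0.3, -1.1,  1.4]), 't', 3.7833, 0.004145943772685251)
```

View pics/t2.png

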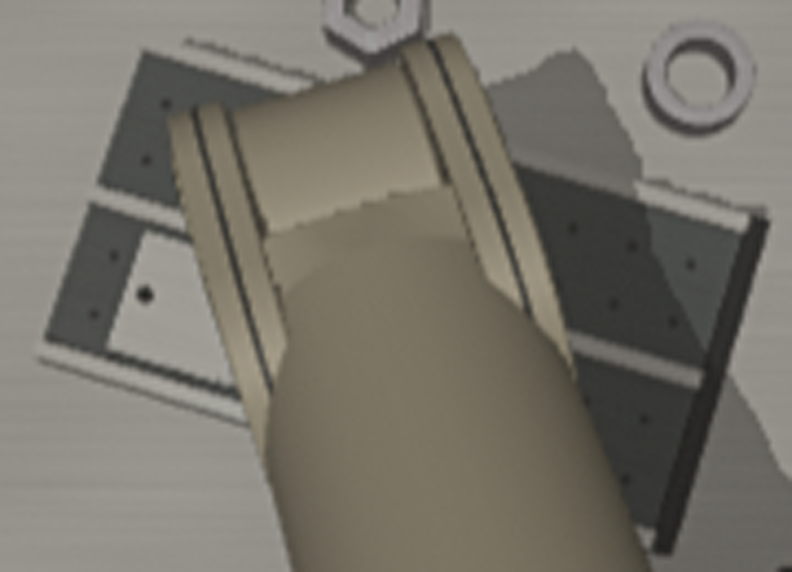

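The plate is sliding straight. Its front corners are now at (143,232) and (108,350), about 39 mm farther on as predicted, so roughly 70 mm remain.

Request:
jog_arm:
  plan:
    - [[0,0,0],[0.004,0,0],0]
    - [[0,0,0],[0.009,0,0],0]
    - [[0,0,0],[0.014,0,0],0]
    - [[0,0,0],[0.019,0,0],0]
    - [[0,0,0],[0.024,0,0],0]
    - [[0,0,0],[0.029,0,0],0]
    - [[0,0,0],[0.034,0,0],0]
    - [[0,0,0],[0.038,0,0],0]

```text
clock: 4.5
position: [0.5289, 0.0475, 0.0623]
ee_rot: [0.802, 0.597, 0.0, -0.0]
ft_force: [-0.0, -0.4, -0.4]
grip_width: 0.001
grasp_force: 0.2
```

Request:
jog_arm:
  plan:
    - [[0,0,0],[0.004,0,0],0]
    - [[0,0,0],[0.008,0,0],0]
    - [[0,0,0],[0.012,0,0],0]
    - [[0,0,0],[0.016,0,0],0]
    - [[0,0,0],[0.019,0,0],0]
    - [[0,0,0],[0.022,0,0],0]
    - [[0,0,0],[0.024,0,0],0]
    - [[0,0,0],[0.025,0,0],0]

```text
clock: 5.17
position: [0.536, 0.071, 0.0623]
ee_rot: [0.802, 0.597, 0.0, 0.0]
ft_force: [-0.4, 0.4, 0.6]
grip_width: 0.001
grasp_force: 0.2
```

```bash
python3 -c "
from h import *
from workcell import *
import cv2
print(goto(get_obs(),(-.039,.069,.0625)))
c=camera('top');cv2.imwrite('pics/t3.png',cv2.resize(c['img'][125:255,205:385,::-1],None,fx=4.4,fy=4.4,interpolation=cv2.INTER_CUBIC))"
```

```text
('shift', array([ 0.0085,  0.0001, -0.0002]), 'turn', array([ 0.   , -0.   ,  0.001]), 'now in ledge', array([-0.0391,  0.0605,  0.0623]), 'F', array([-0.4,  0.4,  0.6]), 't', 5.1667, 0.0012396479586880163)
```

View pics/t3.png

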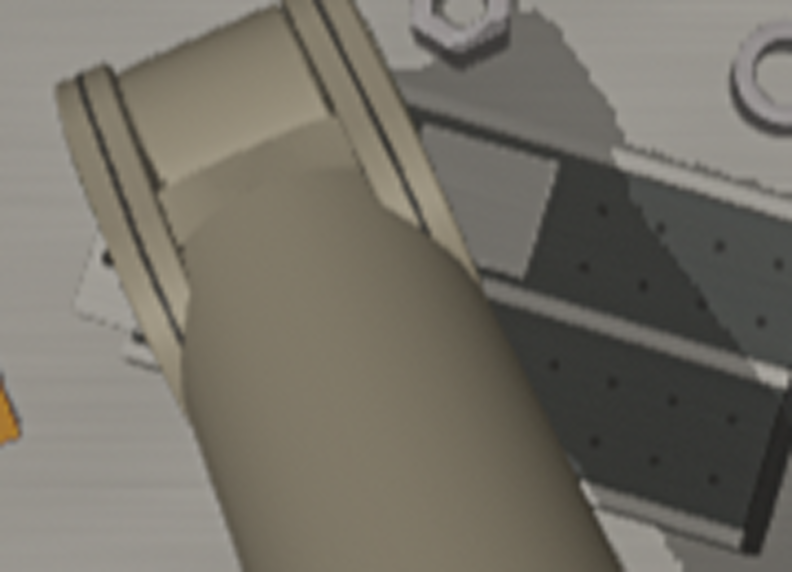

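The near front corner is at (75,312), about 30 mm past the end. Another 9 mm to go, then retreat and raise.

Request:
jog_arm:
  plan:
    - [[0,0,0],[0.002,0,0],0]
    - [[0,0,0],[0.004,0,0],0]
    - [[0,0,0],[0.006,0,0],0]
    - [[0,0,0],[0.007,0,0],0]
    - [[0,0,0],[0.008,0,0],0]
    - [[0,0,0],[0.0085,0,0],0]
    - [[0,0,0],[0.009,0,0],0]
    - [[0,0,0],[0.009,0,0],0]

```text
clock: 5.88
position: [0.5386, 0.0794, 0.0623]
ee_rot: [0.802, 0.597, 0.0, 0.0]
ft_force: [-0.6, -0.1, -0.5]
grip_width: -0.001
grasp_force: 0.1
```

Request:
jog_arm:
  plan:
    - [[0,0,0],[-0.005,0,0],0]
    - [[0,0,0],[-0.015,0,0],0]
    - [[0,0,0],[-0.03,0,0],0]
    - [[0,0,0],[-0.04,0,-0.02],0]
    - [[0,0,0],[-0.06,0,-0.05],0]
    - [[0,0,0],[-0.09,0,-0.08],0]
    - [[0,0,0],[-0.12,0,-0.11],0]
    - [[0,0,0],[-0.14,0,-0.13],0]

```text
clock: 6.55
position: [0.4977, -0.058, 0.1948]
ee_rot: [0.803, 0.596, 0.0, 0.001]
ft_force: [1.0, 0.5, 0.2]
grip_width: 0.002
grasp_force: 0.0
```

Request:
jog_arm:
  plan:
    - [[0,0,0],[-0.035,0,0],0]
    - [[0,0,0],[-0.07,0,0],0]
    - [[0,0,0],[-0.1,0,0],0]
    - [[0,0,0],[-0.13,0,0],0]
    - [[0,0,0],[-0.16,0,0],0]
    - [[0,0,0],[-0.18,0,0],0]
    - [[0,0,0],[-0.2,0,0],0]
    - [[0,0,0],[-0.2,0,0],0]

```text
clock: 7.22
position: [0.4384, -0.2513, 0.1921]
ee_rot: [0.804, 0.595, -0.001, 0.0]
ft_force: [-0.5, -0.4, -0.5]
grip_width: 0.002
grasp_force: 0.0
```

```bash
python3 -c "
from h import *
from workcell import *
import cv2
print(goto(get_obs(),(-.039,.069,.0625)))
c=camera('top');cv2.imwrite('pics/t4.png',cv2.resize(c['img'][125:255,205:385,::-1],None,fx=4.4,fy=4.4,interpolation=cv2.INTER_CUBIC))"
```

```text
('shift', array([ 0.3455, -0.0011,  0.1291]), 'turn', array([-0.   ,  0.001, -0.006]), 'now in ledge', array([-0.0399, -0.2763,  0.1921]), 'F', array([-0.5, -0.4, -0.5]), 't', 7.2167, 0.0019215336748991427)
```

View pics/t4.png

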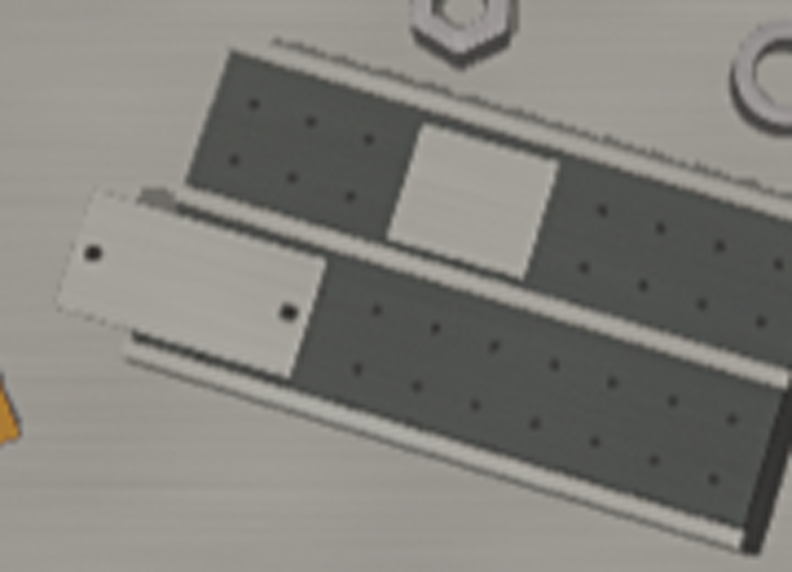

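The final view shows the label lying in its lane, with corners at (95,190), (326,260), (291,376) and (57,308). The short plate and the nut are unmoved. I'll check the overhang numerically and hand in only if it's inside the band.

```bash
python3 - <<'E'
from h import *
from workcell import *
c=camera("top"); f=lambda a:(np.array(a)+.5)/4.4-.5+[205,125]
lab,e=fit(c,[(.03,.06,.066),(.03,-.06,.066),(-.03,-.06,.066),(-.03,.06,.066)],f([(95,190),(326,260),(291,376),(57,308)]))
Ri=R.from_euler('z',-LED[2]).as_matrix(); P=place(lab,[(0,.06,0)])[0]-[LED[0],LED[1],0]
end,_=fit(c,[(.076,.16,.06),(.004,.16,.06),(-.076,.16,.06)],f([(232,50),(188,187),(131,340)]),LED)
Q=R.from_euler('z',-LED[2]).apply(place(end,[(0,.16,0)])[0]-[LED[0],LED[1],0])
a=(Ri@P)[1]-.16; b=(Ri@P)[1]-Q[1]
print("overhang",a,"vs edge px",b,"skew",lab[2]-LED[2],e)
if .032<a<.048 and .032<b<.048: print(hand_in())
E
```

```text
overhang 0.04005976163831493 vs edge px 0.04061290497266465 skew 0.007183029530661522 0.282367947262685
the job is handed in; nothing more can be done
None
```

The label plate is handed in lying flat in its lane, its leading edge about 40 mm past the ledge's open end (measured from the top camera). The short plate and nut looked unmoved, the arm's path stayed well clear of the collar and mouse, and the arm is clear of everything.

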